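# Transfer aged capacitors to the measuring rack in channel order

## Task

Move the four capacitors from the coloured ageing sockets on the rail into the four cups of the measuring rack, keeping their channel order: the leftmost one, as the robot sees the rail, goes into the cup beside the yellow end block, the next one into the next cup, and so on to the grey end. Keep every can upright, set it down without dropping it, and leave all four standing fully down in their cups.

Things in the scene. Friction and masses are not known exactly. Their poses are not given: they have to be found in the camera images.
- can_red (a point): Loose capacitor, red sleeve, bare aluminium disc on top: upright cylinder, 30 mm across, 60 mm high, 35 to 70 g. The point is its centre, 30 mm above its underside; z up along its axis, turn about z is of no matter. It starts in the red socket's cup, its centre 18 mm above the rim (48 mm of it stand clear; keep fingertips above the rim).
- can_blue (a point): Loose capacitor, blue sleeve, bare aluminium disc on top: upright cylinder, 30 mm across, 60 mm high, 35 to 70 g. The point is its centre, 30 mm above its underside; z up along its axis, turn about z is of no matter. It starts in the blue socket's cup, its centre 18 mm above the rim (48 mm of it stand clear; keep fingertips above the rim).
- can_green (a point): Loose capacitor, green sleeve, bare aluminium disc on top: upright cylinder, 30 mm across, 60 mm high, 35 to 70 g. The point is its centre, 30 mm above its underside; z up along its axis, turn about z is of no matter. It starts in the green socket's cup, its centre 18 mm above the rim (48 mm of it stand clear; keep fingertips above the rim).
- can_black (a point): Loose capacitor, black sleeve, bare aluminium disc on top: upright cylinder, 30 mm across, 60 mm high, 35 to 70 g. The point is its centre, 30 mm above its underside; z up along its axis, turn about z is of no matter. It starts in the black socket's cup, its centre 18 mm above the rim (48 mm of it stand clear; keep fingertips above the rim).
- socket_red: Fixed ageing socket, 60 (x) by 53 mm (y), with a red flared cup and red front tab; four in a row on a rail, 56 mm apart, in changing order. Origin on the worktop under the cup's axis; x points away from the robot, y left along the rail, z up. Cup floor 17.5 mm, rim 29.5 mm above the origin. It stays.
- socket_blue: Fixed ageing socket, 60 (x) by 53 mm (y), with a blue flared cup and blue front tab; four in a row on a rail, 56 mm apart, in changing order. Origin on the worktop under the cup's axis; x points away from the robot, y left along the rail, z up. Cup floor 17.5 mm, rim 29.5 mm above the origin. It stays.
- socket_green: Fixed ageing socket, 60 (x) by 53 mm (y), with a green flared cup and green front tab; four in a row on a rail, 56 mm apart, in changing order. Origin on the worktop under the cup's axis; x points away from the robot, y left along the rail, z up. Cup floor 17.5 mm, rim 29.5 mm above the origin. It stays.
- socket_black: Fixed ageing socket, 60 (x) by 53 mm (y), with a black flared cup and black front tab; four in a row on a rail, 56 mm apart, in changing order. Origin on the worktop under the cup's axis; x points away from the robot, y left along the rail, z up. Cup floor 17.5 mm, rim 29.5 mm above the origin. It stays.
- rack: Fixed measuring rack, 66 (x) by 270 mm (y). Origin on the worktop under its centre; x away from the robot, y left. Four empty grey flared cups on its y axis at y = 84, 28, -28, -84 mm: round floor 34 mm wide, 10.5 mm up; rim 48 mm wide inside, 22.5 mm up. A seated can's centre is 40.5 mm up. One end block is yellow, one grey; the ends change.
- stop_yellow: Fixed yellow end block of the rack, 52 x 14 mm, top 32 mm above the worktop. Origin on the worktop under its middle, on the rack's y axis at y = +122 or -122 mm; the cups' centres are 38, 94, 150 and 206 mm from it. Jointed lamp arms, up to 0.4 m high, hang over the worktop left and right of the work: approach from high in the middle.

How it is judged:
At the end, for the whole second after the job is handed in: From the yellow block on, the cups hold the capacitors in the left-to-right order of their sockets: each centred within 10 mm across the rack and 12 mm along it, within 5 mm of its seated height, tilted less than 0.15 rad, at rest and released (x of can_red in the frame of rack between -0.01 and 0.01 m and z of can_red in the frame of rack between 0.036 and 0.0455 m and angle between each of can_red, can_blue, can_green, can_black's own z axis and vertical below 0.15 rad and ((horizontal distance between can_red and stop_yellow between 0.026 and 0.05 m and y of each of socket_blue, socket_green, socket_black in the frame of socket_red below 0 m) or (horizontal distance between can_red and stop_yellow between 0.082 and 0.106 m and y of socket_blue in the frame of socket_red above 0 m and y of each of socket_green, socket_black in the frame of socket_red below 0 m) or (horizontal distance between can_red and stop_yellow between 0.082 and 0.106 m and y of each of socket_blue, socket_black in the frame of socket_red below 0 m and y of socket_green in the frame of socket_red above 0 m) or (horizontal distance between can_red and stop_yellow between 0.082 and 0.106 m and y of each of socket_blue, socket_green in the frame of socket_red below 0 m and y of socket_black in the frame of socket_red above 0 m) or (horizontal distance between can_red and stop_yellow between 0.138 and 0.162 m and y of each of socket_blue, socket_green in the frame of socket_red above 0 m and y of socket_black in the frame of socket_red below 0 m) or (horizontal distance between can_red and stop_yellow between 0.138 and 0.162 m and y of each of socket_blue, socket_black in the frame of socket_red above 0 m and y of socket_green in the frame of socket_red below 0 m) or (horizontal distance between can_red and stop_yellow between 0.138 and 0.162 m and y of socket_blue in the frame of socket_red below 0 m and y of each of socket_green, socket_black in the frame of socket_red above 0 m) or (horizontal distance between can_red and stop_yellow between 0.194 and 0.218 m and y of each of socket_blue, socket_green, socket_black in the frame of socket_red above 0 m)) and linear speed of each of cap_red, cap_blue, cap_green, cap_black below 0.02 m/s and contact force between each of cap_red, cap_blue, cap_green, cap_black and the fingers below 0.05 N and x of can_blue in the frame of rack between -0.01 and 0.01 m and z of can_blue in the frame of rack between 0.036 and 0.0455 m and ((horizontal distance between can_blue and stop_yellow between 0.026 and 0.05 m and y of each of socket_red, socket_green, socket_black in the frame of socket_blue below 0 m) or (horizontal distance between can_blue and stop_yellow between 0.082 and 0.106 m and y of socket_red in the frame of socket_blue above 0 m and y of each of socket_green, socket_black in the frame of socket_blue below 0 m) or (horizontal distance between can_blue and stop_yellow between 0.082 and 0.106 m and y of each of socket_red, socket_black in the frame of socket_blue below 0 m and y of socket_green in the frame of socket_blue above 0 m) or (horizontal distance between can_blue and stop_yellow between 0.082 and 0.106 m and y of each of socket_red, socket_green in the frame of socket_blue below 0 m and y of socket_black in the frame of socket_blue above 0 m) or (horizontal distance between can_blue and stop_yellow between 0.138 and 0.162 m and y of each of socket_red, socket_green in the frame of socket_blue above 0 m and y of socket_black in the frame of socket_blue below 0 m) or (horizontal distance between can_blue and stop_yellow between 0.138 and 0.162 m and y of each of socket_red, socket_black in the frame of socket_blue above 0 m and y of socket_green in the frame of socket_blue below 0 m) or (horizontal distance between can_blue and stop_yellow between 0.138 and 0.162 m and y of socket_red in the frame of socket_blue below 0 m and y of each of socket_green, socket_black in the frame of socket_blue above 0 m) or (horizontal distance between can_blue and stop_yellow between 0.194 and 0.218 m and y of each of socket_red, socket_green, socket_black in the frame of socket_blue above 0 m)) and x of can_green in the frame of rack between -0.01 and 0.01 m and z of can_green in the frame of rack between 0.036 and 0.0455 m and ((horizontal distance between can_green and stop_yellow between 0.026 and 0.05 m and y of each of socket_red, socket_blue, socket_black in the frame of socket_green below 0 m) or (horizontal distance between can_green and stop_yellow between 0.082 and 0.106 m and y of socket_red in the frame of socket_green above 0 m and y of each of socket_blue, socket_black in the frame of socket_green below 0 m) or (horizontal distance between can_green and stop_yellow between 0.082 and 0.106 m and y of each of socket_red, socket_black in the frame of socket_green below 0 m and y of socket_blue in the frame of socket_green above 0 m) or (horizontal distance between can_green and stop_yellow between 0.082 and 0.106 m and y of each of socket_red, socket_blue in the frame of socket_green below 0 m and y of socket_black in the frame of socket_green above 0 m) or (horizontal distance between can_green and stop_yellow between 0.138 and 0.162 m and y of each of socket_red, socket_blue in the frame of socket_green above 0 m and y of socket_black in the frame of socket_green below 0 m) or (horizontal distance between can_green and stop_yellow between 0.138 and 0.162 m and y of each of socket_red, socket_black in the frame of socket_green above 0 m and y of socket_blue in the frame of socket_green below 0 m) or (horizontal distance between can_green and stop_yellow between 0.138 and 0.162 m and y of socket_red in the frame of socket_green below 0 m and y of each of socket_blue, socket_black in the frame of socket_green above 0 m) or (horizontal distance between can_green and stop_yellow between 0.194 and 0.218 m and y of each of socket_red, socket_blue, socket_black in the frame of socket_green above 0 m)) and x of can_black in the frame of rack between -0.01 and 0.01 m and z of can_black in the frame of rack between 0.036 and 0.0455 m and ((horizontal distance between can_black and stop_yellow between 0.026 and 0.05 m and y of each of socket_red, socket_blue, socket_green in the frame of socket_black below 0 m) or (horizontal distance between can_black and stop_yellow between 0.082 and 0.106 m and y of socket_red in the frame of socket_black above 0 m and y of each of socket_blue, socket_green in the frame of socket_black below 0 m) or (horizontal distance between can_black and stop_yellow between 0.082 and 0.106 m and y of each of socket_red, socket_green in the frame of socket_black below 0 m and y of socket_blue in the frame of socket_black above 0 m) or (horizontal distance between can_black and stop_yellow between 0.082 and 0.106 m and y of each of socket_red, socket_blue in the frame of socket_black below 0 m and y of socket_green in the frame of socket_black above 0 m) or (horizontal distance between can_black and stop_yellow between 0.138 and 0.162 m and y of each of socket_red, socket_blue in the frame of socket_black above 0 m and y of socket_green in the frame of socket_black below 0 m) or (horizontal distance between can_black and stop_yellow between 0.138 and 0.162 m and y of each of socket_red, socket_green in the frame of socket_black above 0 m and y of socket_blue in the frame of socket_black below 0 m) or (horizontal distance between can_black and stop_yellow between 0.138 and 0.162 m and y of socket_red in the frame of socket_black below 0 m and y of each of socket_blue, socket_green in the frame of socket_black above 0 m) or (horizontal distance between can_black and stop_yellow between 0.194 and 0.218 m and y of each of socket_red, socket_blue, socket_green in the frame of socket_black above 0 m))); the robot touches nothing.
It fails at once if a capacitor is tipped by more than about 45 degrees (angle between any of can_red, can_blue, can_green, can_black's own z axis and vertical above 0.8 rad).
It fails at once if a capacitor is dropped: it falls free, faster than 0.7 m/s, from more than about 25 mm ((linear speed of cap_red above 0.7 m/s and contact force between cap_red and anything else below 0.02 N) or (linear speed of cap_blue above 0.7 m/s and contact force between cap_blue and anything else below 0.02 N) or (linear speed of cap_green above 0.7 m/s and contact force between cap_green and anything else below 0.02 N) or (linear speed of cap_black above 0.7 m/s and contact force between cap_black and anything else below 0.02 N)).
It also fails if it takes over 90 s, if anything falls off the work surface, if the arm or the gripper's body presses on something with over 40 N, if the wrist force passes 120 N, or if a joint passes its speed limit or range.

## Robot

A 6-joint arm with a two-finger parallel gripper is mounted at the origin on a cart in front of the work surface, level with it; the furniture and walls round the work are solid. World frame = base frame: x ahead of the robot, y to its left, z up, the work surface at z = 0. Lengths are in m, angles in rad, forces in N, time in s.
With the tool pointing down it reaches from about 0.25 to 0.725 m from the base axis. Payload 4 kg.
Tool frame: the origin (TCP) lies on the centre line of the jaws, within the pads' length; the fingertips stand 22 mm ahead of it and the grasp point (between the pads) lies 3 mm ahead of it; z points along the fingers, y is the line along which they close (so a half turn about z gives the same grasp; the last joint's range is limited). The gripper opens to 85 mm and grips with 20 to 120 N. Pads are 22 mm wide; open, the fingers measure 114 mm over their backs; the gripper's body (76 mm by 85 mm) begins 54 mm behind the grasp point. The pads swing forward as they close: fully open they stand 13 mm farther back than shut.
Start: joints at [1.118, 0.241, 0.005, 1.335, 0, 1.571], TCP at [0.219, 0.45, 0.253] pointing down, gripper open.
Joint ranges: [-2.72, 2.72], [-1.05, 1.87], [-1.09, 1.28], [-1.99, 2.15], [-1.42, 1.44], [-3.14, 3.14]. Speed limits (rad/s): [2.79, 2.79, 3.14, 3.14, 3.14, 3.14].

## Interface

Orientations are given as a unit quaternion [x, y, z, w].
In Python, from workcell import bot gives the robot as it stands.
- The arm moves only by the shell command python3 -m inch 'ROWS'. ROWS is JSON, one flat list of numbers, 7 for each row, row after row: the shift along the world's x, y, z in mm, then the turn, a rotation vector about the world's x, y, z in rad, then the opening in per cent of the stroke, from 0 (shut) to 100 (fully open). A call has 1 to 8 rows; each row is the pose to reach, as a shift and turn from the pose commanded when the call began; what a row does not reach only later rows make up. A row lasts 1/12 s, in which the tool goes at most 41.7 mm and 7.16 degrees, less where a joint would pass 70% of its speed; a pose out of reach is approached as far as the arm can. A call with a gripper value outside its range is refused whole. The fingers move at their own pace and stop on an object; the grip force is fixed at half the most. Time passes only in rows, so rows that repeat a pose let the fingers close. It gives the time, the measured TCP pose, the force, the opening and the grip force at its end, in the units of the state.
- bot.get_obs(): the state, without advancing time (a new reading comes with each control period).
- bot.camera(name): name is "scene" or "top" or "wrist"; returns the picture (400x640x3 uint8, blue, green, red); there is no depth.
- bot.camera_info(name): a dict with "intrinsics" (3x3 intrinsics, pixels), "distortion" ([k1, k2, p1, p2, k3] as OpenCV has them; the pictures are not rectified), "camera_from_world" (4x4, takes a point from world to camera coordinates); the wrist camera has in their place "hand_eye" (4x4, takes a point from camera to tool coordinates, whose origin is the TCP and whose axes are the flange's). Camera axes: x right, y down, z forward; pixel columns grow to the right and rows downward; lengths in m; the calibration is good to about 2 mm. A picture is of the moment at which its call begins: read the wrist's pose just before it. camera_info takes no time and is no camera call.
- bot.job_done(): hands the job in; it is judged then, once.
Trained networks look in the newest picture that a camera, given by its name, has taken for a name from the list of things; names that differ only in an ending like _2 or _b are one class to them, and where a whole thing is asked for, a point or a joint stands for the part that bears it (a point fixed in the world has none). Each returns a list of dicts, best first, with "confidence" (0 to 1); they miss things now and then, are a little off and sometimes report something else, mostly with a low value. They report only what shows in the picture. A call takes as long as a camera call.
- bot.silhouettes(camera, target): "mask" (400x640 bool, what is visible of it) and "uv" ([column, row] in pixels, amid what is visible of it).
- bot.spot_point(camera, target): "uv" ([column, row] in pixels: a listed point, or the origin of a listed thing).
The state is a dict: "clock": time; "joint_pos": joint angles; "joint_vel": joint speeds; "tau": joint torques, N m; "eef_pos": TCP position; "tool_rot": TCP orientation; "ft_force": force on the tool from outside, world axes, zero at the start; "ft_torque": the same for the moment, N m; "grip_width": finger opening in m; "grasp_force": force on a finger pad.
Only numpy, scipy, OpenCV 4.12 (cv2) and the standard library are available. Lean on these libraries where they do the work, as an engineer would, in place of code of your own. Each camera call takes 0.05 s, during which the arm holds its last target. There are 200 camera calls.

## Working session

There is one attempt and no reset: what is moved stays moved. The work goes in short steps, Python scripts to look and compute and a shell command to move; the robot and the scene stay as the last step left them, time stands still between calls to the robot, and variables do not carry over. Pictures are saved under pics/ and viewed, at most 14 in all, crops included, and the job is handed in when it is done.

```bash
mkdir -p pics
cat > h.py <<'E'
import numpy as np, cv2
from workcell import bot
from scipy.spatial.transform import Rotation as R
C=['red','blue','green','black']
def ray(cam,uv,obs=None):
    i=bot.camera_info(cam); K=np.array(i['intrinsics']);D=np.array(i['distortion'])
    n=cv2.undistortPoints(np.array([[uv]],float),K,D)[0,0]; d=np.array([n[0],n[1],1.])
    if cam=='wrist':
        o=obs or bot.get_obs(); H=np.array(i['hand_eye']); T=np.eye(4);T[:3,:3]=R.from_quat(o['tool_rot']).as_matrix();T[:3,3]=o['eef_pos']
        M=T@H
    else: M=np.linalg.inv(np.array(i['camera_from_world']))
    return M[:3,3],M[:3,:3]@d
def at_z(cam,uv,z,obs=None):
    o,d=ray(cam,uv,obs); return o+d*(z-o[2])/d[2]
E
python3 - <<'E'
from h import *
np.set_printoptions(precision=4,suppress=True)
o=bot.get_obs();print(o['clock'],o['eef_pos'],o['tool_rot'],o['grip_width'])
for c in ['top','scene']:
    im=bot.camera(c);cv2.imwrite(f'pics/{c}0.png',im)
    print(c,np.linalg.inv(np.array(bot.camera_info(c)['camera_from_world']))[:3,3])
    for n,z in [('can_'+k,.0475) for k in C]+[('socket_'+k,0) for k in C]+[('rack',0),('stop_yellow',0)]:
        for r in bot.spot_point(c,n)[:2]:
            print(c,n,round(r['confidence'],2),np.round(r['uv'],1),at_z(c,r['uv'],z)[:2])
E
```

```text
0.0 [0.2185 0.4491 0.2524] [ 0.2245  0.9745 -0.001  -0.0002] 0.08560823329057274
top [ 0.4534 -0.0089  0.9984]
top can_red 0.53 [357.3 229.6] [ 0.5106 -0.0821]
top can_red 0.49 [295.2 228.3] [0.5158 0.038 ]
top can_blue 0.65 [294.1 229.3] [0.5139 0.0402]
top can_green 0.58 [384.5 226.8] [ 0.5148 -0.135 ]
top can_black 0.74 [322.2 229.3] [ 0.5127 -0.0142]
top socket_red 0.76 [353.6 227. ] [ 0.5189 -0.0784]
top socket_blue 0.79 [295.1 227.2] [0.5212 0.0406]
top socket_green 0.81 [378.6 227.4] [ 0.5169 -0.1292]
top socket_black 0.89 [323.1 229.3] [ 0.5156 -0.0163]
top socket_black 0.55 [384.9 224.5] [ 0.5225 -0.1423]
top rack 0.58 [319.4 171.9] [ 0.6342 -0.0114]
top stop_yellow 0.65 [377.6 156.4] [ 0.664  -0.1327]
scene [ 0.2598 -0.4699  0.7182]
scene can_red 0.93 [305.3 244.8] [ 0.512  -0.0805]
scene can_blue 0.65 [271.7 202.2] [0.5147 0.0338]
scene can_green 0.73 [322.5 267.3] [ 0.51   -0.1341]
scene can_black 0.93 [286.  221.6] [ 0.512  -0.0193]
scene socket_red 0.7 [303.9 258.4] [ 0.5111 -0.076 ]
scene socket_blue 0.91 [271.7 219.2] [0.5104 0.0333]
scene socket_blue 0.72 [386.  238.7] [ 0.6605 -0.1277]
scene socket_green 0.58 [325.6 278.8] [ 0.5185 -0.1325]
scene rack 0.92 [340.2 202.4] [ 0.6435 -0.0086]
scene stop_yellow 0.69 [389.6 238.2] [ 0.6667 -0.1307]
```

View pics/top0.png

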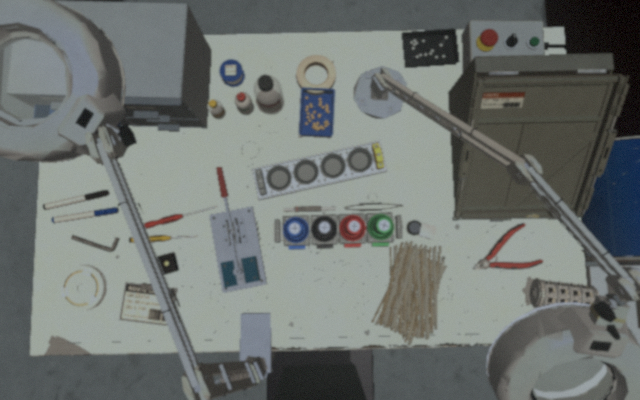

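View pics/scene0.png

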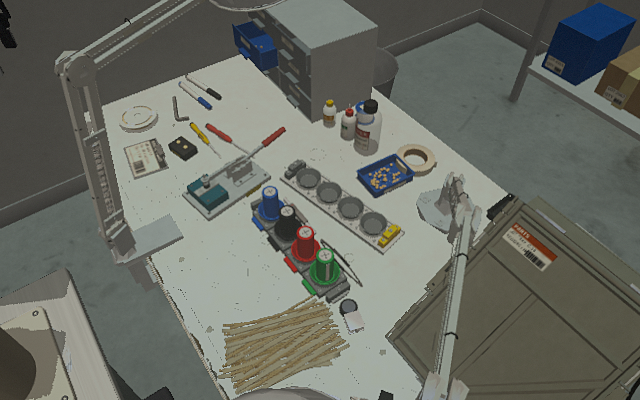

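The cans run left to right as blue, black, red, green, with tops in the top view near (296,228), (324,228), (352,227) and (381,226). The yellow block is at the right end of the rack, near (379,157). The cups are near (278,178), (306,171), (332,165) and (359,159). So blue goes beside yellow, then black, red and green. The left lamp lies between the tool and the work.

Run:
```python
from h import *
np.set_printoptions(precision=4,suppress=True)
def tri(a,b):
    (p,d),(q,e)=ray('top',a),ray('scene',b); s=np.linalg.lstsq(np.c_[d,-e],q-p,rcond=None)[0]; x,y=p+s[0]*d,q+s[1]*e
    return (x+y)/2,np.linalg.norm(x-y)
print('elbow',tri((105,140),(82,65)));print('plate',tri((255,340),(150,240)))
g=bot.camera('top');im=cv2.resize(g,None,fx=4,fy=4,interpolation=cv2.INTER_CUBIC)
cv2.imwrite('pics/crop.png',im[560:1000,980:1620])
cups=np.array([at_z('top',u,.0225)[:2] for u in [(278,178),(305.5,171.5),(332.5,165.5),(359,159)]])
print('cups',cups)
for k in C:
    r=bot.silhouettes('top','can_'+k)
    if r:
        m=r[0]['mask']; ys,xs=np.nonzero(m); print(k,r[0]['confidence'],m.sum(),xs.min(),xs.max(),ys.min(),ys.max(),at_z('top',(xs.mean(),ys.mean()),.065)[:2])
print('tops',[at_z('top',u,.0775)[:2] for u in [(296,228),(324,228),(352.5,227),(381,226)]])
```

```text
elbow (array([0.4647, 0.2457, 0.3535]), np.float64(0.30279798093468563))
plate (array([ 0.299 ,  0.124 , -0.0033]), np.float64(0.0005110876963977439))
cups [[ 0.6196  0.0723]
 [ 0.6316  0.0166]
 [ 0.6426 -0.0381]
 [ 0.6548 -0.0921]]
red 0.8 200 346 362 219 234 [ 0.5153 -0.0743]
blue 0.67 220 287 303 221 237 [0.5137 0.0372]
black 0.76 209 317 332 220 236 [ 0.5146 -0.0187]
tops [array([0.5144, 0.0351]), array([ 0.5132, -0.0175]), array([ 0.5139, -0.071 ]), array([ 0.5145, -0.1245])]
```

View pics/crop.png

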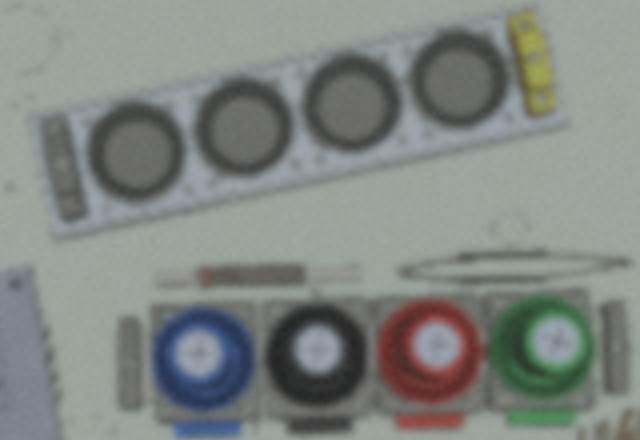

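The crop shows the four discs at crop pixels (199,352), (318,349), (438,345) and (557,343). The cups are at (135,151), (244,127), (352,102) and (459,78). I'll go high first, and work out the fit in the same turn.

```bash
python3 - <<'E'
from h import *
np.set_printoptions(precision=4,suppress=True)
f=lambda p:((p[0]+980)/4-.375,(p[1]+560)/4-.375)
def fit(P,z,name):
    X=np.array([at_z('top',f(p),z)[:2] for p in P]);print(name,X)
    t=np.array([84,28,-28,-84])/1e3;c=X.mean(0);d=(t[:,None]*(X-c)).sum(0);print('len',np.linalg.norm(d)/(t@t));d/=np.linalg.norm(d)
    print('angle',np.degrees(np.arctan2(-d[0],d[1])));print(c+t[:,None]*d)
fit([(199,352),(318,349),(438,345),(557,343)],.0775,'cans')
fit([(135,151),(244,127),(352,102),(459,78)],.0225,'cups')
E
python3 -m inch '[0,0,42,0,0,0,100, 0,0,84,0,0,0,100, 0,0,126,0,0,0,100, 0,0,168,0,0,0,100, 0,0,210,0,0,0,100, 0,0,250,0,0,0,100]'
```

```text
cans [[ 0.5152  0.0381]
 [ 0.5153 -0.0177]
 [ 0.5159 -0.0741]
 [ 0.5156 -0.1299]]
len 1.0006560076256934
angle 0.19335178492353847
[[ 0.5152  0.0381]
 [ 0.5154 -0.0179]
 [ 0.5156 -0.0739]
 [ 0.5158 -0.1299]]
cups [[ 0.6208  0.0715]
 [ 0.6318  0.0164]
 [ 0.6434 -0.0384]
 [ 0.6545 -0.0928]]
len 0.9987636061997014
angle 11.619120342581553
[[ 0.6207  0.0714]
 [ 0.632   0.0166]
 [ 0.6433 -0.0383]
 [ 0.6546 -0.0931]]
clock: 1.85
eef_pos: [0.2184, 0.4489, 0.5057]
tool_rot: [0.224, 0.974, 0.001, 0.0]
ft_force: [0.9, 1.7, 0.1]
grip_width: 0.0853
grasp_force: 0.0
```

```bash
python3 -m inch '[37,-51,0,0,0,-0.12,100, 74,-102,0,0,0,-0.24,100, 98,-136,0,0,0,-0.36,100, 122,-170,0,0,0,-0.48,100, 146,-204,0,0,0,-0.6,100, 170,-238,0,0,0,-0.72,100, 194,-272,0,0,0,-0.84,100, 218,-306,0,0,0,-0.9,100]'
python3 -m inch '[25,-35,0,0,0,-0.1,100, 50,-70,0,0,0,-0.2,100, 79,-105,0,0,0,-0.22,100, 79,-105,-40,0,0,-0.22,100, 79,-105,-80,0,0,-0.22,100, 79,-105,-120,0,0,-0.22,100, 79,-105,-160,0,0,-0.22,100, 79,-105,-200,0,0,-0.22,100]'
python3 -m inch '[0,0,0,0,0,0,100, 0,0,0,0,0,0,100]'
python3 - <<'E'
from h import *
np.set_printoptions(precision=4,suppress=True)
o=bot.get_obs();im=bot.camera('wrist');cv2.imwrite('pics/w1.png',im)
print(o['eef_pos'],R.from_quat(o['tool_rot']).as_matrix()[:,1])
for n,z in [('can_blue',.0475),('can_black',.0475),('can_red',.0475),('rack',0),('socket_blue',0)]:
    for r in bot.spot_point('wrist',n)[:1]: print(n,r['confidence'],r['uv'],at_z('wrist',r['uv'],z,o)[:2])
E
```

```text
clock: 2.52
eef_pos: [0.4129, 0.1764, 0.5036]
tool_rot: [0.628, 0.778, 0.0, 0.0]
ft_force: [0.7, 0.6, 0.3]
grip_width: 0.0853
grasp_force: 0.0
clock: 3.18
eef_pos: [0.491, 0.0728, 0.3015]
tool_rot: [0.708, 0.706, 0.0, 0.0]
ft_force: [0.9, -0.2, -0.0]
grip_width: 0.0852
grasp_force: 0.0
clock: 3.35
eef_pos: [0.4892, 0.0729, 0.3012]
tool_rot: [0.708, 0.706, -0.003, -0.002]
ft_force: [-0.2, -0.4, 1.8]
grip_width: 0.0858
grasp_force: 0.0
[0.4892 0.0729 0.3012] [ 1.     -0.0021 -0.007 ]
can_blue 0.9 [339.6, 197.9] [0.5114 0.0368]
can_black 0.82 [341.8, 234.1] [ 0.5153 -0.0152]
can_red 0.8 [344.2, 272.7] [ 0.52   -0.0759]
socket_blue 0.79 [340.4, 186.2] [0.5149 0.0399]
```

View pics/w1.png

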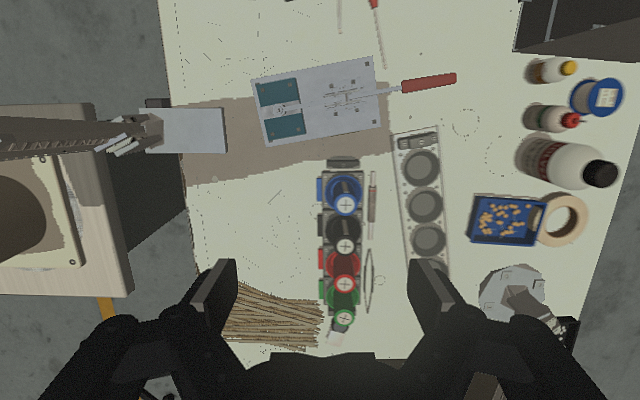

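The wrist view has the blue disc at (345,204), black at (345,245) and red at (344,284). The cup rims are at (421,167), (425,207) and (429,241). I'll cross-check these against the top view.

Run:
```python
from h import *
np.set_printoptions(precision=4,suppress=True)
im=cv2.imread('pics/w1.png');o=bot.get_obs()
print('raw',[at_z('wrist',u,.0775,o)[:2] for u in [(345,204.5),(345,245),(344,284)]],[at_z('wrist',u,.0225,o)[:2] for u in [(421,167),(425.5,207),(429,241)]])
c=cv2.resize(im[140:320,300:460],None,fx=3.3,fy=3.3,interpolation=cv2.INTER_CUBIC);cv2.imwrite('pics/w1c.png',c)
```

```text
raw [array([0.5245, 0.037 ]), array([ 0.5258, -0.0185]), array([ 0.5258, -0.0774])] [array([0.6339, 0.0731]), array([0.6464, 0.0143]), array([ 0.6577, -0.04  ])]
```

View pics/w1c.png

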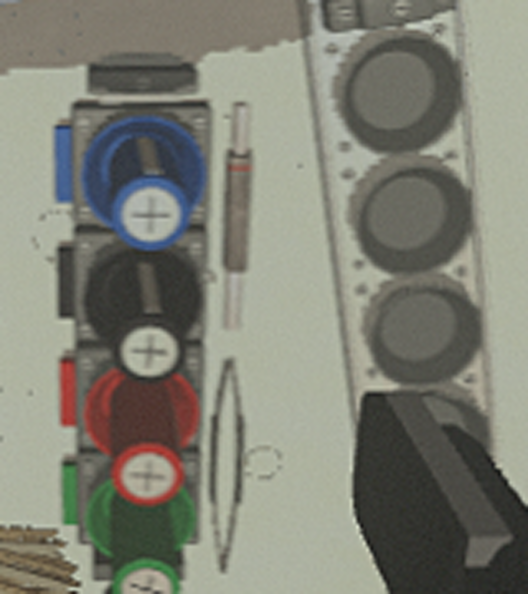

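```bash
python3 -m inch '[4,-6,-15,0,0,0,100, 12,-17,-45,0,0,0,100, 20,-28,-75,0,0,0,100, 25,-35,-95,0,0,0,100, 25,-35,-100,0,0,0,100, 25,-35,-100,0,0,0,100, 25,-35,-100,0,0,0,100, 25,-35,-100,0,0,0,100]'
python3 - <<'E'
from h import *
np.set_printoptions(precision=4,suppress=True)
o=bot.get_obs();im=bot.camera('wrist');cv2.imwrite('pics/w2.png',im)
print(o['eef_pos'],R.from_quat(o['tool_rot']).as_matrix()[:,1:],np.abs(o['joint_vel']).max())
for n,z in [('can_blue',.0475),('can_black',.0475),('can_red',.0475),('rack',0),('socket_blue',0)]:
    for r in bot.spot_point('wrist',n)[:1]: print(n,r['confidence'],r['uv'],at_z('wrist',r['uv'],z,o)[:2])
E
```

```text
clock: 4.32
eef_pos: [0.5176, 0.0388, 0.2056]
tool_rot: [0.708, 0.707, 0.002, 0.001]
ft_force: [0.0, 0.1, 1.0]
grip_width: 0.0854
grasp_force: 0.0
[0.5176 0.0388 0.2056] [[ 1.      0.0041]
 [-0.0014  0.0005]
 [ 0.0041 -1.    ]] 0.005268399070389167
can_blue 0.67 [316.2, 189.6] [0.5134 0.0413]
can_black 0.9 [318.6, 241.2] [ 0.5155 -0.0138]
can_red 0.84 [322.3, 292.5] [ 0.5193 -0.0759]
rack 0.82 [422.0, 221.0] [ 0.6377 -0.0108]
socket_blue 0.64 [317.6, 180.8] [0.5143 0.0383]
```

View pics/w2.png

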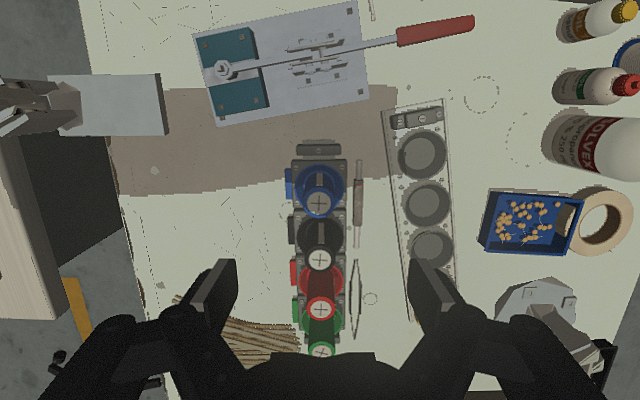

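The blue disc is at (319,204), black at (320,259), red at (321,309). The cup rims are at (422,155), (427,204) and (431,247).

Run:
```python
from h import *
np.set_printoptions(precision=4,suppress=True)
o=bot.get_obs();print(o['eef_pos'])
print('discs',np.array([at_z('wrist',u,.0775,o)[:2] for u in [(319.5,204),(320,259),(321,309)]]))
print('cups',np.array([at_z('wrist',u,.0225,o)[:2] for u in [(422,155),(427,204),(431,246.5)]]))
```

```text
[0.5165 0.0385 0.2041]
discs [[ 0.5153  0.0368]
 [ 0.5156 -0.0174]
 [ 0.5164 -0.0735]]
cups [[ 0.6198  0.071 ]
 [ 0.6306  0.0182]
 [ 0.6408 -0.0325]]
```

Wrist and top views agree to within 2 mm. Picking blue.

```bash
python3 -m inch '[-1,-1,-20,0,0,0,100, -1,-1,-55,0,0,0,100, -1,-1,-90,0,0,0,100, -1,-1,-120,0,0,0,100, -1,-1,-138,0,0,0,100, -1,-1,-144,0,0,0,100, -1,-1,-144,0,0,0,100, -1,-1,-144,0,0,0,100]'
python3 -m inch '[0,0,0,0,0,0,50, 0,0,0,0,0,0,30, 0,0,0,0,0,0,0, 0,0,0,0,0,0,0, 0,0,0,0,0,0,0, 0,0,0,0,0,0,0, 0,0,0,0,0,0,0]'
```

```text
clock: 5.28
eef_pos: [0.516, 0.0373, 0.0601]
tool_rot: [0.708, 0.706, 0.0, 0.0]
ft_force: [-0.2, 0.3, 0.3]
grip_width: 0.0854
grasp_force: 0.0
clock: 5.87
eef_pos: [0.5159, 0.0373, 0.0603]
tool_rot: [0.708, 0.706, 0.001, 0.001]
ft_force: [-0.3, 0.1, 6.4]
grip_width: 0.029
grasp_force: 59.0
```

```bash
python3 -m inch '[0,0,10,0,0,0,0, 0,0,30,0,0,0,0, 0,0,55,0,0,0,0, 0,0,80,0,0,0.0,0, 10,-10,90,0,0,0.03,0, 32,-30,90,0,0,0.07,0, 57,-53,90,0,0,0.11,0, 82,-76,90,0,0,0.15,0]'
python3 -m inch '[25,-23,0,0,0,0.03,0, 45,-43,0,0,0,0.05,0, 57,-54,0,0,0,0.05,0, 57,-54,0,0,0,0.05,0, 57,-54,0,0,0,0.05,0]'
python3 - <<'E'
from h import *
np.set_printoptions(precision=4,suppress=True)
o=bot.get_obs();im=bot.camera('wrist');cv2.imwrite('pics/w3.png',im)
print(o['eef_pos'],R.from_quat(o['tool_rot']).as_matrix()[:,1:],o['grip_width'],o['grasp_force'])
E
```

```text
clock: 6.53
eef_pos: [0.598, -0.0392, 0.1505]
tool_rot: [0.652, 0.759, 0.0, 0.0]
ft_force: [1.0, 0.6, -0.5]
grip_width: 0.0284
grasp_force: 59.2
clock: 6.95
eef_pos: [0.654, -0.0933, 0.1487]
tool_rot: [0.634, 0.773, -0.0, -0.001]
ft_force: [-0.2, -0.3, -1.4]
grip_width: 0.0286
grasp_force: 59.3
[ 0.654  -0.0933  0.1487] [[ 0.9807 -0.0015]
 [ 0.1954  0.0006]
 [-0.0014 -1.    ]] 0.028594489573364048 59.26530182361603
```

View pics/w3.png

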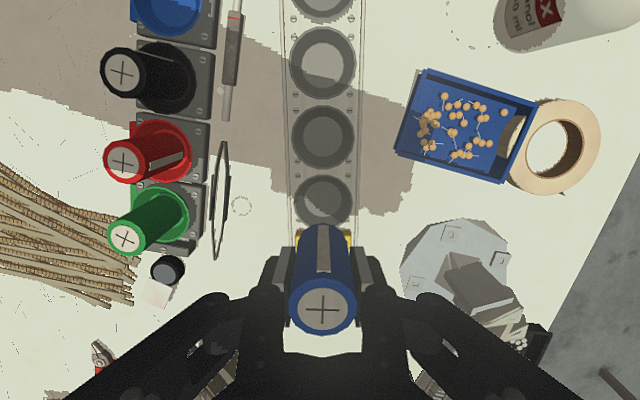

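Blue hangs upright at (322,275), in line with the rack's cups at u≈322. Lowering and releasing.

```bash
python3 -m inch '[0,0,-15,0,0,0,0, 0,0,-40,0,0,0,0, 0,0,-65,0,0,0,0, 0,0,-82,0,0,0,0, 0,0,-90,0,0,0,0, 0,0,-94,0,0,0,0, 0,0,-95,0,0,0,0, 0,0,-95,0,0,0,0]'
python3 -m inch '[0,0,0,0,0,0,0, 0,0,0,0,0,0,45, 0,0,0,0,0,0,60, 0,0,0,0,0,0,70, 0,0,0,0,0,0,70]'
```

```text
clock: 7.67
eef_pos: [0.6545, -0.0922, 0.0553]
tool_rot: [0.634, 0.774, 0.0, 0.0]
ft_force: [-0.7, -0.1, -0.9]
grip_width: 0.0288
grasp_force: 59.2
clock: 8.08
eef_pos: [0.6545, -0.0928, 0.0547]
tool_rot: [0.634, 0.774, 0.0, 0.0]
ft_force: [0.1, -0.4, 0.6]
grip_width: 0.0598
grasp_force: 0.0
```

```bash
python3 -m inch '[0,0,12,0,0,0,70, 0,0,40,0,0,0,100, 0,0,75,0,0,0,100, -10,5,98,0,0,-0.02,100, -40,22,105,0,0,-0.08,100, -75,41,105,0,0,-0.13,100, -108,59,105,0,0,-0.17,100, -132,71,105,0,0,-0.2,100]'
python3 -m inch '[-7,4,0,0,0,0,100, -7,4,0,0,0,0,100, -7,4,-15,0,0,0,100, -7,4,-45,0,0,0,100, -7,4,-75,0,0,0,100, -7,4,-95,0,0,0,100, -7,4,-100,0,0,0,100, -7,4,-100,0,0,0,100]'
python3 - <<'E'
from h import *
np.set_printoptions(precision=4,suppress=True)
o=bot.get_obs();print(o['eef_pos'],R.from_quat(o['tool_rot']).as_matrix()[:,1])
bot.camera('scene')
for n in ['can_blue','can_black']:
    for r in bot.spot_point('scene',n)[:1]: print(n,r['confidence'],r['uv'],at_z('scene',r['uv'],.0405 if n=='can_blue' else .0475)[:2])
E
```

```text
clock: 8.75
eef_pos: [0.5197, -0.0206, 0.1605]
tool_rot: [0.708, 0.706, 0.0, -0.0]
ft_force: [-0.1, 0.2, 0.4]
grip_width: 0.0855
grasp_force: 0.0
clock: 9.42
eef_pos: [0.5153, -0.0183, 0.058]
tool_rot: [0.708, 0.706, -0.001, -0.001]
ft_force: [0.1, -0.9, 0.1]
grip_width: 0.0851
grasp_force: 0.0
[ 0.5153 -0.0183  0.058 ] [ 1.     -0.0025 -0.0026]
can_blue 0.64 [372.4, 218.1] [ 0.6475 -0.0979]
can_black 0.9 [287.6, 218.9] [ 0.5176 -0.0158]
```

```bash
python3 -m inch '[0,0,0,0,0,0,50, 0,0,0,0,0,0,30, 0,0,0,0,0,0,0, 0,0,0,0,0,0,0, 0,0,0,0,0,0,0, 0,0,0,0,0,0,0, 0,0,0,0,0,0,0]'
python3 -m inch '[0,0,10,0,0,0,0, 0,0,35,0,0,0,0, 0,0,65,0,0,0.0,0, 5,-1,85,0,0,0.02,0, 25,-4,90,0,0,0.06,0, 53,-8,90,0,0,0.10,0, 81,-12,90,0,0,0.15,0, 108,-17,90,0,0,0.19,0]'
python3 -m inch '[12,-2,0,0,0,0.01,0, 19,-3,0,0,0,0.01,0, 19,-3,0,0,0,0.01,0, 19,-3,-15,0,0,0.01,0, 19,-3,-40,0,0,0.01,0, 19,-3,-60,0,0,0.01,0, 19,-3,-70,0,0,0.01,0, 19,-3,-70,0,0,0.01,0]'
python3 - <<'E'
from h import *
o=bot.get_obs();print(o['eef_pos'],R.from_quat(o['tool_rot']).as_matrix()[:,1])
im=bot.camera('scene');cv2.imwrite('pics/s4.png',cv2.resize(im[120:320,220:460],None,fx=3,fy=3,interpolation=cv2.INTER_CUBIC))
E
```

```text
clock: 10.15
eef_pos: [0.5157, -0.0178, 0.06]
tool_rot: [0.708, 0.706, 0.0, 0.0]
ft_force: [-1.3, 0.3, 6.0]
grip_width: 0.0288
grasp_force: 59.1
clock: 10.82
eef_pos: [0.6243, -0.0347, 0.1501]
tool_rot: [0.637, 0.771, 0.0, 0.0]
ft_force: [0.6, -0.2, -0.6]
grip_width: 0.0286
grasp_force: 59.3
clock: 11.48
eef_pos: [0.639, -0.0374, 0.0763]
tool_rot: [0.634, 0.774, -0.002, -0.003]
ft_force: [-0.7, 0.2, -2.1]
grip_width: 0.0287
grasp_force: 59.3
[ 0.63897663 -0.03742552  0.0763183 ] [ 0.98043922  0.19669891 -0.00696283]
```

View pics/s4.png

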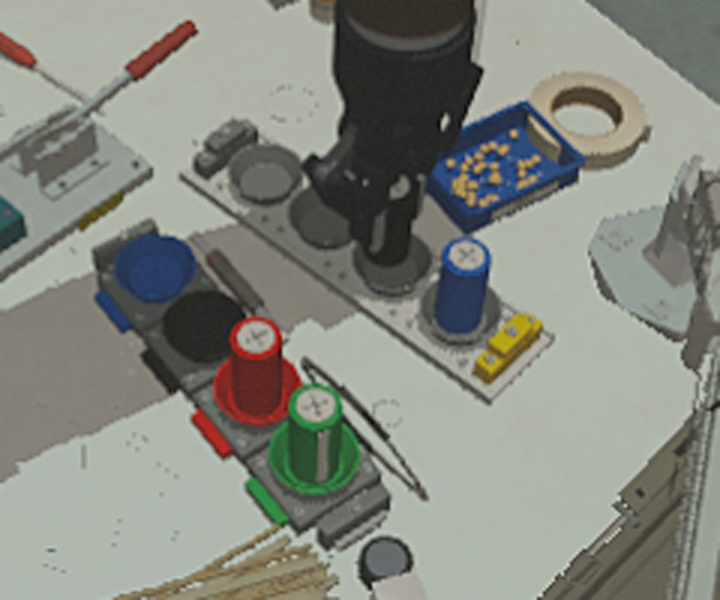

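Blue stands upright in the cup next to yellow, crop (462,285). Black is over the next cup. Lowering the last bit.

```bash
python3 -m inch '[0,0,-10,0,0,0,0, 0,0,-18,0,0,0,0, 0,0,-22,0,0,0,0, 0,0,-22,0,0,0,0]'
python3 -m inch '[0,0,0,0,0,0,45, 0,0,0,0,0,0,60, 0,0,0,0,0,0,70, 0,0,0,0,0,0,70]'
```

```text
clock: 11.87
eef_pos: [0.6416, -0.0377, 0.0564]
tool_rot: [0.634, 0.774, -0.0, -0.001]
ft_force: [-0.7, -0.5, -1.2]
grip_width: 0.0287
grasp_force: 59.3
clock: 12.2
eef_pos: [0.6427, -0.0378, 0.0579]
tool_rot: [0.634, 0.774, 0.0, 0.0]
ft_force: [0.2, 0.4, -0.7]
grip_width: 0.0594
grasp_force: 0.0
```

```bash
python3 -m inch '[0,0,12,0,0,0,70, 0,0,40,0,0,0,100, 0,0,75,0,0,0,100, -10,-3,98,0,0,-0.02,100, -40,-11,103,0,0,-0.08,100, -75,-21,103,0,0,-0.13,100, -105,-30,103,0,0,-0.17,100, -123,-35,103,0,0,-0.2,100]'
python3 -m inch '[-4,-1,0,0,0,0,100, -4,-1,0,0,0,0,100, -4,-1,-15,0,0,0,100, -4,-1,-45,0,0,0,100, -4,-1,-75,0,0,0,100, -4,-1,-95,0,0,0,100, -4,-1,-101,0,0,0,100, -4,-1,-101,0,0,0,100]'
python3 -m inch '[0,0,0,0,0,0,100, 0,0,0,0,0,0,100]'
```

```text
clock: 12.87
eef_pos: [0.5164, -0.0734, 0.1617]
tool_rot: [0.709, 0.706, -0.0, 0.0]
ft_force: [-0.7, 0.8, 0.5]
grip_width: 0.0854
grasp_force: 0.0
clock: 13.53
eef_pos: [0.5153, -0.0733, 0.0577]
tool_rot: [0.707, 0.707, -0.001, -0.001]
ft_force: [0.5, -0.2, 0.4]
grip_width: 0.0857
grasp_force: 0.0
clock: 13.7
eef_pos: [0.5173, -0.0738, 0.0609]
tool_rot: [0.708, 0.707, 0.001, 0.001]
ft_force: [-0.0, -0.0, -0.2]
grip_width: 0.0854
grasp_force: 0.0
```

```bash
python3 -m inch '[0,0,0,0,0,0,50, 0,0,0,0,0,0,30, 0,0,0,0,0,0,0, 0,0,0,0,0,0,0, 0,0,0,0,0,0,0, 0,0,0,0,0,0,0, 0,0,0,0,0,0,0]'
python3 -m inch '[0,0,10,0,0,0,0, 0,0,35,0,0,0,0, 0,0,65,0,0,0.0,0, 5,4,85,0,0,0.02,0, 25,20,90,0,0,0.06,0, 48,38,90,0,0,0.10,0, 72,57,90,0,0,0.15,0, 96,76,90,0,0,0.19,0]'
python3 -m inch '[14,11,0,0,0,0.01,0, 20,15,0,0,0,0.01,0, 20,15,0,0,0,0.01,0, 20,15,-15,0,0,0.01,0, 20,15,-40,0,0,0.01,0, 20,15,-60,0,0,0.01,0, 20,15,-70,0,0,0.01,0, 20,15,-70,0,0,0.01,0]'
python3 -m inch '[0,0,0,0,0,0,0, 0,0,0,0,0,0,0]'
```

```text
clock: 14.28
eef_pos: [0.5157, -0.0739, 0.06]
tool_rot: [0.708, 0.706, 0.0, 0.0]
ft_force: [-0.3, 0.4, 4.9]
grip_width: 0.0287
grasp_force: 59.0
clock: 14.95
eef_pos: [0.612, 0.0029, 0.1501]
tool_rot: [0.637, 0.771, 0.0, 0.0]
ft_force: [0.5, 0.0, 0.1]
grip_width: 0.0285
grasp_force: 59.2
clock: 15.62
eef_pos: [0.628, 0.0161, 0.0764]
tool_rot: [0.634, 0.773, -0.002, -0.003]
ft_force: [-0.9, -0.2, -0.5]
grip_width: 0.0291
grasp_force: 59.2
clock: 15.78
eef_pos: [0.6319, 0.0168, 0.0809]
tool_rot: [0.634, 0.773, 0.001, 0.001]
ft_force: [0.3, -0.2, 0.1]
grip_width: 0.0287
grasp_force: 59.2
```

```bash
python3 -m inch '[0,0,-10,0,0,0,0, 0,0,-20,0,0,0,0, 0,0,-25,0,0,0,0, 0,0,-26,0,0,0,0, 0,0,-26,0,0,0,0]'
python3 -m inch '[0,0,0,0,0,0,45, 0,0,0,0,0,0,60, 0,0,0,0,0,0,70, 0,0,0,0,0,0,70]'
```

```text
clock: 16.2
eef_pos: [0.631, 0.0172, 0.053]
tool_rot: [0.634, 0.774, -0.0, -0.0]
ft_force: [-0.2, -0.1, 1.2]
grip_width: 0.0288
grasp_force: 59.4
clock: 16.53
eef_pos: [0.6312, 0.0173, 0.0531]
tool_rot: [0.634, 0.774, -0.0, -0.0]
ft_force: [0.2, 0.3, 0.1]
grip_width: 0.0596
grasp_force: 0.0
```

```bash
python3 -m inch '[0,0,12,0,0,0,70, 0,0,40,0,0,0,100, 0,0,75,0,0,0,100, -4,-5,98,0,0,-0.01,100, -23,-30,107,0,0,-0.05,100, -46,-59,107,0,0,-0.09,100, -69,-88,107,0,0,-0.13,100, -92,-117,107,0,0,-0.17,100]'
python3 -m inch '[-17,-22,0,0,0,-0.03,100, -23,-30,0,0,0,-0.03,100, -23,-30,-15,0,0,-0.03,100, -23,-30,-45,0,0,-0.03,100, -23,-30,-75,0,0,-0.03,100, -23,-30,-95,0,0,-0.03,100, -23,-30,-100,0,0,-0.03,100, -23,-30,-100,0,0,-0.03,100]'
python3 -m inch '[0,0,0,0,0,0,100, 0,0,0,0,0,0,100]'
```

```text
clock: 17.2
eef_pos: [0.5387, -0.1006, 0.1618]
tool_rot: [0.697, 0.717, 0.001, 0.001]
ft_force: [0.6, -1.2, 0.5]
grip_width: 0.0855
grasp_force: 0.0
clock: 17.87
eef_pos: [0.5155, -0.1291, 0.0592]
tool_rot: [0.708, 0.707, -0.001, -0.001]
ft_force: [-0.0, 0.7, 0.5]
grip_width: 0.0854
grasp_force: 0.0
clock: 18.03
eef_pos: [0.518, -0.1299, 0.0621]
tool_rot: [0.708, 0.707, 0.001, 0.001]
ft_force: [0.5, 0.8, 0.9]
grip_width: 0.0852
grasp_force: 0.0
```

```bash
python3 -m inch '[0,0,0,0,0,0,50, 0,0,0,0,0,0,30, 0,0,0,0,0,0,0, 0,0,0,0,0,0,0, 0,0,0,0,0,0,0, 0,0,0,0,0,0,0, 0,0,0,0,0,0,0]'
python3 -m inch '[0,0,10,0,0,0,0, 0,0,35,0,0,0,0, 0,0,65,0,0,0.0,0, 3,6,85,0,0,0.01,0, 14,26,90,0,0,0.03,0, 28,53,90,0,0,0.06,0, 42,80,90,0,0,0.09,0, 56,107,90,0,0,0.12,0]'
python3 -m inch '[14,27,0,0,0,0.03,0, 28,54,0,0,0,0.05,0, 40,78,0,0,0,0.07,0, 48,92,0,0,0,0.08,0, 49,94,0,0,0,0.08,0, 49,94,0,0,0,0.08,0, 49,94,0,0,0,0.08,0]'
```

```text
clock: 18.62
eef_pos: [0.5167, -0.1299, 0.0609]
tool_rot: [0.708, 0.706, 0.0, 0.0]
ft_force: [-1.5, -0.4, 4.3]
grip_width: 0.0287
grasp_force: 59.0
clock: 19.28
eef_pos: [0.5726, -0.0219, 0.151]
tool_rot: [0.664, 0.748, 0.0, 0.0]
ft_force: [0.8, 0.0, -0.2]
grip_width: 0.029
grasp_force: 59.2
clock: 19.87
eef_pos: [0.6207, 0.0707, 0.1501]
tool_rot: [0.634, 0.773, -0.001, -0.0]
ft_force: [0.6, 0.1, -1.0]
grip_width: 0.0286
grasp_force: 59.2
```

```bash
python3 -m inch '[0,0,-15,0,0,0,0, 0,0,-40,0,0,0,0, 0,0,-65,0,0,0,0, 0,0,-82,0,0,0,0, 0,0,-91,0,0,0,0, 0,0,-96,0,0,0,0, 0,0,-97,0,0,0,0, 0,0,-97,0,0,0,0]'
python3 -m inch '[0,0,0,0,0,0,0, 0,0,0,0,0,0,45, 0,0,0,0,0,0,60, 0,0,0,0,0,0,70, 0,0,0,0,0,0,70]'
python3 -m inch '[0,0,12,0,0,0,70, 0,0,40,0,0,0,80, 0,0,75,0,0,0,80, 0,0,110,0,0,0,80, -30,-15,140,0,0,0,80, -70,-35,170,0,0,0,80, -105,-50,190,0,0,0,80, -140,-65,200,0,0,0,80]'
python3 -m inch '[-40,0,0,0,0,0,80, -80,0,0,0,0,0,80, -120,0,0,0,0,0,80, -120,0,0,0,0,0,80, -120,0,0,0,0,0,80]'
python3 - <<'E'
from h import *
for c in ('top','scene'):
    im=bot.camera(c);y,x=((130,200),(230,250)) if c=='top' else ((140,260),(260,420));cv2.imwrite(f'pics/{c}5.png',cv2.resize(im[y[0]:(y[1] if c=='scene' else 260),x[0]:(x[1] if c=='scene' else 420)],None,fx=4,fy=4,interpolation=cv2.INTER_CUBIC))
E
```

```text
clock: 20.53
eef_pos: [0.6217, 0.0705, 0.0543]
tool_rot: [0.634, 0.773, 0.0, 0.0]
ft_force: [0.3, 0.4, -0.0]
grip_width: 0.029
grasp_force: 59.2
clock: 20.95
eef_pos: [0.6215, 0.0713, 0.0536]
tool_rot: [0.634, 0.774, 0.0, 0.0]
ft_force: [-0.1, -0.2, -0.6]
grip_width: 0.06
grasp_force: 0.0
clock: 21.62
eef_pos: [0.4934, 0.0112, 0.2519]
tool_rot: [0.634, 0.774, 0.002, 0.002]
ft_force: [-0.4, -0.1, 0.2]
grip_width: 0.0684
grasp_force: 0.0
clock: 22.03
eef_pos: [0.3714, 0.0115, 0.2498]
tool_rot: [0.634, 0.774, 0.001, 0.001]
ft_force: [0.9, -0.2, 0.8]
grip_width: 0.0685
grasp_force: 0.0
```

View pics/top5.png

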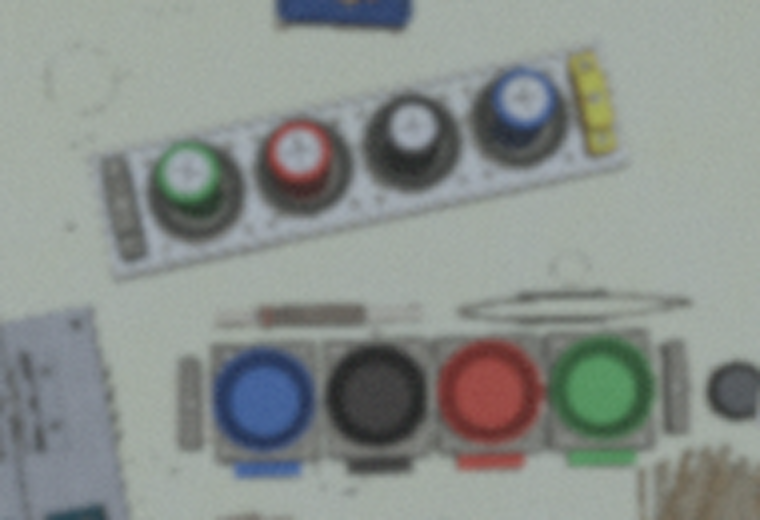

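View pics/scene5.png

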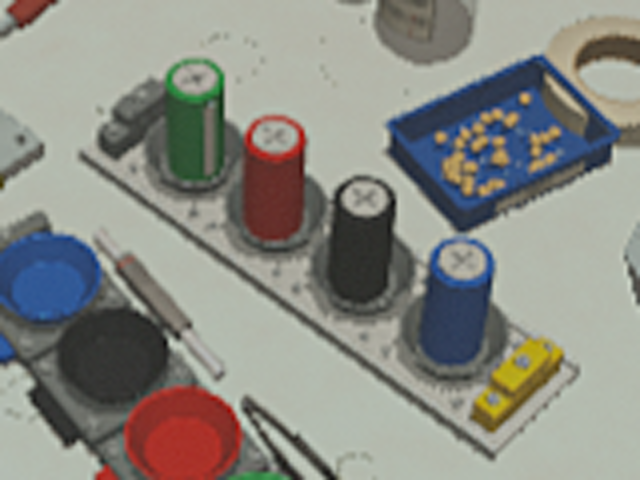

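All four are upright in their cups: green, red, black, blue from the grey end to the yellow. Discs are at crop (189,174), (299,150), (413,124) and (525,97). A check on the numbers comes next, before I hand in.

Run:
```python
from h import *
T=np.array([[.6207,.0714],[.632,.0166],[.6433,-.0383],[.6546,-.0931]])
P=np.array([at_z('top',(x/4+229.6,y/4+129.6),.0705)[:2] for x,y in [(189,174),(299,150),(413,124),(525,97)]])
e=np.abs(P-T);print(np.round((P-T)*1e3,1))
if e.max()<.006: print(bot.job_done())
```

```text
[[ 0.3 -1. ]
 [-0.5  0.8]
 [-0.4  0.7]
 [ 0.3  1.2]]
the job is handed in; nothing more can be done
None
```

All four capacitors are in the rack, in order from the yellow end: blue, black, red, green. Each was upright and measured within about 1.5 mm of its cup centre, and the job was handed in at about 22 s; no verdict was returned.

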